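Shut and latch the guard gate of a bench test station

TASK

The guard gate of the test station on the steel bench has been left open. Lift its latch bar by the ball knob, swing the gate shut with the bar held up over the catch, press it gently home against the springy buffer and let the bar drop fully down behind the catch, so that the gate stays latched when you let go. Do not force the gate or bar against the catch post, and leave the loose things on the bench where they are.

Things in the scene. Friction and masses are not known exactly. Their poses are not given: they have to be found in the camera images.
- station: Test station fixed to the bench: grey base plate 300 x 380 x 12 mm, clear guard panels 154 mm high at back and sides, gate across its front. Origin on the bench top under the middle of the gate opening, in the mid-plane of the shut gate; x points inwards through the opening, y along the shut gate towards its hinge, z up. Outside is negative x.
- gate_hinge (a point): Point on the gate's upright hinge axis, 196 mm above the bench; in the station's frame x = 0, y = +145 mm. The gate is an aluminium frame with clear panel, 20 mm thick, 30 to 160 mm above the bench, free edge 250 mm from this axis; a tab 79 to 101 mm up runs on to 305 mm. It swings with slight friction and stays where it is left.
- gate (a joint): Angle of the gate, rad. 0 = nominally shut (gate along the station's y), grows as the free end swings outwards (station -x); starts open by 0.35 to 0.7. Latched, it reads between -0.06 and +0.06, as the keeper is set.
- latch_bar (a joint): Angle of the latch bar on its pivot, rad. 0 = level, right down on its stop, where it falls by its own weight; grows as knob and tip are lifted; upper stop 0.6. From about 0.15 its underside clears the catch. Dark steel flat bar 200 x 22 x 8 mm, 0.3 kg, on the gate's outer face, mid-plane 16 mm outside the gate's mid-plane.
- bar_pivot (a point): Pivot of the latch bar, on its mid-line: 130 mm from the hinge axis, 141 mm above the bench, 16 mm outside the gate's mid-plane. Its axis is level and square to the gate.
- knob (a point): Centre of the black ball knob, 28 mm diameter, on an upright 10 mm stem on the bar: 105 mm from the pivot towards the tip, 55 mm above the bar's mid-line. Bar down: 196 mm above the bench, 36 mm above the gate's top, 235 mm from the hinge axis. Nothing beside or above it. Lifting it (about 2.5 N) lifts the bar; pushing it level swings the gate.
- bar_tip (a point): End of the latch bar, at mid-height and mid-thickness: 180 mm from the pivot, 310 mm from the hinge axis, 60 mm past the gate's free edge, 141 mm above the bench when the bar is down.
- post: Fixed aluminium latch post 34 x 30 mm, 110 mm high. Origin on the bench at x = 0, y = -140 mm of the station, same axes (the post itself stands 62 to 96 mm inside). On it sits a bright steel keeper carrying catch and buffer, set anywhere up to 15 mm further in or out (station x) than nominal; this is not measured, must be felt, and stays put in use. Over 16 N on all this is forcing it.
- catch (a point): Nominal place (true within 15 mm along station x) of the catch: middle of the top inner edge of an upright square lip 30 mm wide along y, 12 mm thick (12 mm outwards from here), top 152 mm above the bench, 22 mm above the lowered bar's underside. It does not lift the bar by itself: carry the bar over it inwards. Latched, the lowered bar stands inside the lip and bears on it.
- buffer_nominal (a point): Nominal place (within 15 mm along x, moving with the catch) of the tip of the rubber spring buffer, 90 mm above the bench, 285 mm from the hinge axis. It meets the gate's tab 1.3 mm before the latched place and pushes back 4 N per mm: latched place at about 6 N push at the knob, bar drops clear of the lip at 10 to 15 N. Keep pressing until the bar is right down or it lands on the lip or jams.
- test_block: Loose bystander: round steel test block, 60 mm diameter, 16 mm high, on the bench to the right of the station. Origin at the centre of its underside.
- ring_gauge: Loose bystander: dark steel ring, 56 mm outside, 32 mm inside, 20 mm high, on the bench to the right of the station. Origin at the centre of its underside.
- tray: Loose bystander: grey plastic open tray 110 x 80 x 25 mm, on the bench to the left in front of the station. Origin at the centre of its underside.

How it is judged (in metres and radians):
On the way, in this order (a step that is already met when the one before it is completed fails the run):
1. the latch bar is lifted while the gate is still open (value of joint each of latch_bar, gate above 0.1 rad), for 0.05 s.
2. the gate is brought shut with the bar held up over the catch (value of joint latch_bar above 0.1 rad and value of joint gate below 0.065 rad), for 0.05 s.
At the end, for the whole second after the job is handed in: The gate is shut (angle under 0.065 rad), the latch bar is right down behind the catch (angle under 0.04 rad) and holds the gate against the sprung buffer (more than 3 N on the post), and the gate is at rest (value of joint gate below 0.065 rad and value of joint latch_bar below 0.04 rad and contact force between post and anything else above 3 N and velocity of joint gate between -0.05 and 0.05 rad/s); the robot touches nothing.
It fails at once if the gate, the bar or anything else presses on the latch post with its catch and buffer with more than 16 N (contact force between post and anything else above 16 N).
It fails at once if a loose thing on the bench is moved by more than 20 mm (distance of any of test_block, ring_gauge, tray from where it was at the start of the episode above 0.02 m).
It also fails if it takes over 59 s, if anything falls off the work surface, if the arm or the gripper's body presses on something with over 40 N, if the wrist force passes 120 N, or if a joint passes its speed limit or range.

ROBOT

A 6-joint arm with a two-finger parallel gripper is mounted at the origin on the work surface. World frame = base frame: x ahead of the robot, y to its left, z up, the work surface at z = 0. Lengths are in mm, angles in rad, forces in N, time in s.
With the tool pointing down it reaches from about 275 to 875 mm from the base axis. Payload 12.5 kg.
Tool frame: the origin (TCP) lies at the centre of the arm's flange, where the gripper is bolted on; the fingertips stand 173 mm ahead of it and the grasp point (between the pads) lies 155 mm ahead of it (env.nose_length is the z of the fingertips in the tool frame, in mm); z points along the fingers, y is the direction in which the jaws open and shut (so a half turn about z gives the same grasp; the last joint's range is limited). The gripper opens to 85 mm and grips with 20 to 120 N. Pads are 22 mm wide; open, the fingers measure 114 mm over their backs; the gripper's body (76 mm by 85 mm) begins 54 mm behind the grasp point. The pads swing forward as they close: fully open they stand 13 mm farther back than shut.
Start: joints at [-1.197, 0.351, 1.652, -0, 1.139, -0.085], TCP at [243.596, -493.099, 404.69] pointing down, gripper open.
Joint ranges: [-2.75, 2.75], [-0.79, 2.1], [0.01, 2.65], [-1.57, 4.71], [0.07, 3.14], [-2.87, 2.87]. Speed limits (rad/s): [2.22, 2.22, 2.79, 3.14, 3.14, 3.14].

INTERFACE

Orientations are given as a unit quaternion [x, y, z, w].
In Python, from cell import env, claw, kinematics, read_camera gives the robot as it stands. Calls block until the motion is done:
- env.goto(position, orientation): joint-space move of the TCP to a pose.
- env.move_l(position, feed=150, attitude=None, threshold=None): straight line of the TCP; attitude=None keeps the orientation; feed is the mean speed in mm/s. With threshold (N) it stops when the force on the tool has changed by that much, and returns True; else False.
- env.move_j(angles): joint-space move.
- claw.grip(opening, f_grip=None): opening from 0.0 (shut) to 1.0 (fully open); f_grip is the grip in N (None keeps the last); returns when the fingers have stopped.
- env.hold(seconds).
- kinematics.solve_ik(position, orientation): joint angles nearest the present ones, or None.
- env.observe(): the state.
- read_camera(name): name is "side" or "top" or "wrist"; returns a dict with "color" (384x512x3 uint8, red, green, blue), "range_z" (384x512 float32, mm along the optical axis (not along the pixel's ray), 0 where there is no reading), "fovy" (degrees; the focal length in pixels is half the picture's height over the tangent of half this angle, whatever the lens; pixels are square), "cx", "cy" (the principal point, pixels), "R" (3x3) and "t" (3): a world point X has camera coordinates R X + t. Camera axes: x right, y down, z forward; pixel columns grow to the right and rows downward; lengths in mm; the calibration is good to about 2 mm. A picture is of the moment at which its call begins.
A pose or a line that the arm cannot do raises env.MotionError and nothing moves.
- env.hand_in(): hands the job in, once; it reports no verdict.
The state is a dict: "clock": time; "joints": joint angles; "joint_vel": joint speeds; "joint_efforts": joint torques, N m; "tool_pos": TCP position; "tcp_rot": TCP orientation; "force": force on the tool from outside, world axes, zero at the start; "ft_torque": the same for the moment, N m; "opening": opening from 0.0 (shut) to 1.0 (fully open).
Only numpy, scipy, OpenCV 4.12 (cv2) and the standard library are available. Lean on these libraries where they do the work, as an engineer would, in place of code of your own. Each camera call takes 0.05 s, during which the arm holds its last target.

## Working session

There is one attempt and no reset: what is moved stays moved. The work goes in short steps, each a Python script; the robot and the scene stay as the last script left them, time stands still between calls to the robot, and variables do not carry over. Pictures are saved under pics/ and viewed, and the job is handed in when it is done.

```bash
ls; mkdir -p pics; python3 - <<'E'
from cell import env, claw, kinematics, read_camera
import cv2,numpy as np
for n in ["side","top","wrist"]:
    c=read_camera(n); cv2.imwrite(f"pics/{n}0.png",cv2.cvtColor(c["color"],cv2.COLOR_RGB2BGR))
    np.savez(f"{n}0.npz",**c)
    print(n,c["fovy"],c["cx"],c["cy"],np.round(c["R"],3).tolist(),np.round(c["t"]),(c["range_z"]>0).mean())
s=env.observe();print(s)
E
```

```text
pics
side 43.54766123974886 257.78743399144645 183.30889500537924 [[-0.99, -0.137, 0.02], [-0.109, 0.685, -0.72], [0.085, -0.716, -0.693]] [ 597.  160. 1389.] 0.9960174560546875
top 55.38930867299116 259.1393162514676 191.32229853962485 [[0.016, -1.0, 0.007], [-0.998, -0.016, -0.055], [0.056, -0.006, -0.998]] [  14.  609. 1009.] 0.9959564208984375
wrist 64.16040966960608 257.4716176454764 188.50130207891684 [[0.443, -0.896, -0.001], [-0.864, -0.427, 0.267], [-0.239, -0.118, -0.964]] [-550.  -34.  378.] 0.9958699544270834
{'clock': 0.15, 'joints': array([-1.19657026e+00,  3.51096587e-01,  1.65224262e+00, -1.25424964e-06,
        1.13910520e+00, -8.46274927e-02]), 'joint_vel': array([-0.00070515, -0.00059028, -0.00260402, -0.00012975,  0.00028494,
        0.00023096]), 'joint_efforts': array([ 1.09804841e-03, -5.06250072e+01, -2.91500777e+01, -9.37489267e-05,
        3.38872029e-03,  8.91601843e-06]), 'tool_pos': array([ 243.58136238, -493.01677204,  404.3038316 ]), 'tcp_rot': array([ 9.73796769e-01,  2.27419595e-01, -6.20152281e-05, -4.21339956e-04]), 'force': array([ 0.19804886,  0.295291  , -1.0328492 ]), 'ft_torque': array([0.01015592, 0.05553044, 0.04119022]), 'opening': 1.0023540951817769}
```

View pics/side0.png

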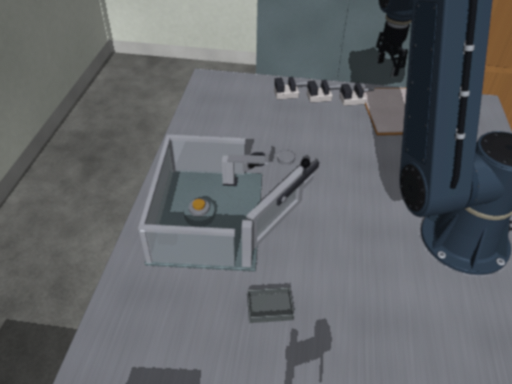

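View pics/top0.png

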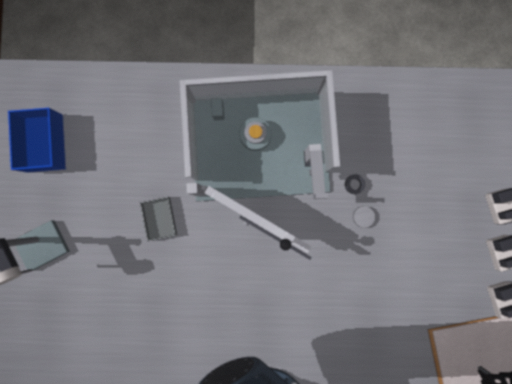

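View pics/wrist0.png

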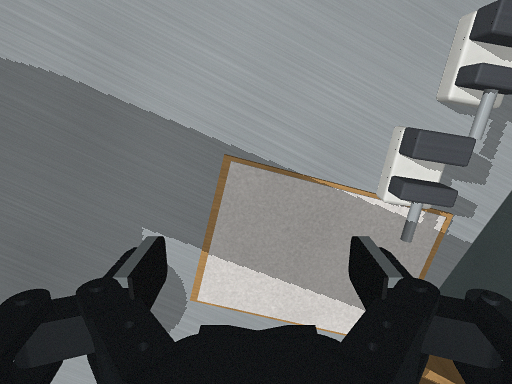

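```bash
cat > h.py <<'E'
import numpy as np,cv2
def load(n): return dict(np.load(n))
def foc(c): return c["color"].shape[0]/2/np.tan(np.radians(float(c["fovy"]))/2)
def cloud(c):
    f=foc(c);z=c["range_z"].astype(float);v,u=np.mgrid[:z.shape[0],:z.shape[1]]
    P=np.stack([(u-c["cx"])/f*z,(v-c["cy"])/f*z,z],-1)
    return (P-c["t"])@c["R"]
def ray(c,u,v,h):
    f=foc(c);d=np.array([(u-c["cx"])/f,(v-c["cy"])/f,1.])@c["R"];o=-c["t"]@c["R"]
    return o+d*(h-o[2])/d[2]
E
python3 - <<'E'
from h import *
c=load("top0.npz");P=cloud(c);Z=P[...,2]
vis=np.clip(Z*1.2,0,255).astype(np.uint8)[50:290,130:400]
cv2.imwrite("pics/h.png",cv2.applyColorMap(cv2.resize(vis,None,fx=2.9,fy=2.4,interpolation=0),cv2.COLORMAP_JET))
cv2.imwrite("pics/tz.png",cv2.resize(cv2.cvtColor(c["color"],cv2.COLOR_RGB2BGR)[60:280,170:390],(800,600) if 0 else (600,600),interpolation=2))
print("bench z",np.median(Z[250:300,100:200]))
# knob
print(np.round(Z[238:252,278:296]).astype(int))
E
```

```text
bench z 0.06607076786136351
[[149 151  -2 162 160 162 164 161 162 158 159 160 157 161 158 159 158 101]
 [153 152 153 151  -2 201 200 201 202 202 197 160 161 162 161 160 100 101]
 [152 153 153 151 199 203 203 205 205 204 201 201 161 162 160 161  99 105]
 [ -1 152 150 201 202 206 206 209 208 206 205 203 203 158 159 103  98 101]
 [  2  -1 199 202 205 206 207 209 209 207 207 206 204 198 162 104  98 103]
 [  1  -1 200 204 208 209 210 210 210 209 206 207 204 204 100 104 101 102]
 [ -1  -1 199 202 209 208 213 210 209 211 209 208 205 202   1 100  99 102]
 [  1   1 201 203 208 208 210 212 210 212 208 206 205 203  -1  -1  98 103]
 [ -2   1 202 205 207 209 207 210 209 210 209 208 204 202 154 151   0   1]
 [ -1   0  -1 201 205 207 207 211 208 207 209 206 203 153 152 153 151 137]
 [ -2   1   0 199 204 206 208 207 210 207 207 202 203 150 152 151 152 151]
 [ -3  -3  -1  -2 201 204 205 204 203 206 204 202   0  -1 153 152 152 153]
 [  3   3  -3   2   2   0 198 202 204 200  -1   2  -3   0  -1   2 152 154]
 [ -1  -2  -3   1   1   0   1   1   2  -1   1   3   1   0   1   1  -3 153]]
```

View pics/tz.png

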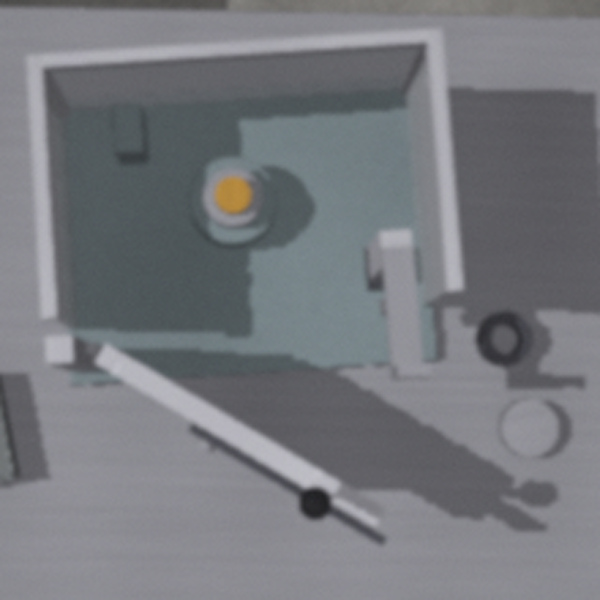

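View pics/h.png

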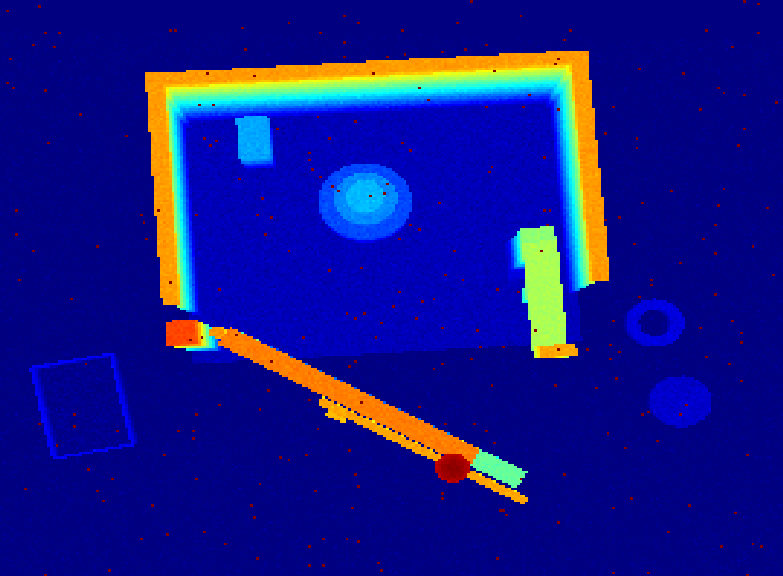

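```bash
cat >> h.py <<'E'
def line(p):
    p=np.asarray(p,np.float32)[:,:2]
    vx,vy,x,y=cv2.fitLine(p,cv2.DIST_HUBER,0,.01,.01).ravel();return np.array([x,y]),np.array([vx,vy])
E
python3 - <<'E'
from h import *
c=load("top0.npz");P=cloud(c);Z=cv2.medianBlur(P[...,2].astype(np.float32),3)
v,u=np.mgrid[:384,:512]
def comp(lo,hi,u0,u1,v0,v1):
    m=((Z>lo)&(Z<hi)&(u>=u0)&(u<u1)&(v>=v0)&(v<v1));return P[m],m
# h.png->px: u=130+x/2.9, v=50+y/2.4
back,_=comp(149,159,190,325,70,85);print("back",len(back),line(back))
right,_=comp(149,159,322,345,85,165);print("right",len(right),line(right), np.round([right[:,0].min()]))
left,_=comp(149,159,178,195,90,175);print("left",len(left),line(left),left[:,0].min())
gate,_=comp(155,166,203,300,184,245);c0,d=line(gate);print("gate",len(gate),c0,d)
d=d*np.sign(-d[1]); t=(gate[:,:2]-c0)@d; n=np.array([-d[1],d[0]]); w=(gate[:,:2]-c0)@n
print("gate t",np.percentile(t,[0,.5,99.5,100]),"w",np.percentile(w,[1,99]),"z",gate[:,2].mean())
k,_=comp(196,216,274,300,234,256);print("knob",k[:,:2].min(0),k[:,:2].max(0),k[:,:2].mean(0),len(k))
for lo,hi,nm in((160,190,"hingepost"),):
    q,_=comp(lo,hi,184,203,180,197);print(nm,len(q),q.min(0),q.max(0))
lip,_=comp(143,165,311,332,190,202);print("lip",len(lip),lip.min(0),lip.max(0),lip.mean(0))
arm,_=comp(100,140,305,330,140,196);print("keeper",len(arm),line(arm),arm.min(0),arm.max(0))
E
```

```text
back 736 (array([882.3803  ,  33.441265], dtype=float32), array([ 0.08385547, -0.9964779 ], dtype=float32))
right 492 (array([ 768.7154, -155.1877], dtype=float32), array([0.9961779 , 0.08734763], dtype=float32)) [670.]
left 516 (array([743.58844, 207.1348 ], dtype=float32), array([0.99632823, 0.08561583], dtype=float32)) 551.4186127265986
gate 826 [545.3844   48.88742] [0.48989373 0.8717822 ]
gate t [-126.04051375 -121.14597503  121.7215414   123.07330479] w [-10.17237711   9.8479413 ] z 162.14768536453795
knob [464.71833109 -49.8798399 ] [490.21176099 -24.52280393] [478.25851816 -36.75323967] 116
hingepost 112 [551.41861273  30.21721857 161.24743437] [ 617.28234894  196.93745971 1041.50582867]
lip 61 [ 551.41861273 -143.17300354  144.95381052] [ 599.56215118   30.21721857 1041.50582867] [ 592.64947903 -125.37739672  166.07783147]
keeper 612 (array([ 662.56256, -121.38788], dtype=float32), array([0.9971088 , 0.07598709], dtype=float32)) [ 551.41861273 -161.79000486   13.23148434] [ 728.12845632   30.21721857 1041.50582867]
```

```bash
cat >> h.py <<'E'
from scipy.spatial.transform import Rotation as Ro
YAW=np.arctan2(0.0856,0.9963)
H=np.array([608.1,160.5]); ZT=150.0   # TCP above knob centre
def gdir(th): a=YAW-np.pi/2-th; return np.array([np.cos(a),np.sin(a)])
def gout(th): a=YAW+np.pi-th; return np.array([np.cos(a),np.sin(a)])  # outward normal
def knob(th,b):
    r=130+105*np.cos(b)-55*np.sin(b); z=141+55*np.cos(b)+105*np.sin(b)
    return np.append(H+r*gdir(th)+16*gout(th),z)
SG=1
def att(th,sg=SG):
    y=np.append(sg*gout(th),0);z=np.array([0,0,-1.]);x=np.cross(y,z)
    return Ro.from_matrix(np.stack([x,y,z],1)).as_quat()
def tcp(th,b,off=np.zeros(3)): return knob(th,b)+[0,0,ZT]+off
E
python3 - <<'E'
from h import *
import h
from cell import env,claw,kinematics
print(YAW,knob(.597,0))
for sg in(1,-1):
    for th,b in((.597,0),(.597,.25),(0,.25),(-.05,0)):
        q=kinematics.solve_ik(tcp(th,b).tolist(),att(th,sg).tolist());print(sg,th,None if q is None else np.round(q,2))
c=load("top0.npz");P=cloud(c)
S=P[190:202,311:332].reshape(-1,3)
O=H-145*np.array([-np.sin(YAW),np.cos(YAW)]);Rm=np.array([[np.cos(YAW),-np.sin(YAW)],[np.sin(YAW),np.cos(YAW)]])
S=S[(S[:,2]>147)&(S[:,2]<158)];L=(S[:,:2]-O)@Rm;print("lip local",len(L),np.percentile(L,[2,50,98],axis=0))
E
```

```text
0.08570741567173429 [479.15953607 -36.61762164 196.        ]
1 0.597 [-0.17  0.3   1.89 -0.    0.95 -2.8 ]
1 0.597 [-0.14  0.28  1.84 -0.    1.02 -2.77]
1 0 None
1 -0.05 [-0.19  0.55  1.49 -0.    1.1   2.81]
-1 0.597 [-0.17  0.3   1.89 -0.    0.95  0.34]
-1 0.597 [-0.14  0.28  1.84 -0.    1.02  0.37]
-1 0 [-0.17  0.5   1.51 -0.    1.13 -0.26]
-1 -0.05 [-0.19  0.55  1.49 -0.    1.1  -0.33]
lip local 62 [[ -45.07571252 -156.14523702]
 [ -39.53446362 -141.7131856 ]
 [ -33.41227453 -126.85248437]]
```

```bash
sed -i 's/^SG=1/SG=-1/' h.py; python3 - <<'E'
from h import *
from cell import env,claw,kinematics,read_camera
th=.597
p=tcp(th,0)
env.goto((p+[0,0,70]).tolist(),att(th).tolist())
c=read_camera("wrist");cv2.imwrite("pics/w1.png",cv2.cvtColor(c["color"],cv2.COLOR_RGB2BGR))
np.savez("w1.npz",**c)
P=cloud(c);m=(P[...,2]>196)&(P[...,2]<214)&(np.hypot(P[...,0]-479,P[...,1]+37)<25)
print(m.sum(),P[m].mean(0),P[m].max(0),P[m].min(0))
s=env.observe();print(s["clock"],s["tool_pos"],s["force"])
E
```

```text
1403 [482.05142857 -33.13623728 205.30649812] [494.47174465 -21.8267123  211.12975465] [467.4446635  -48.23101472 196.0500519 ]
2.0667 [479.20769059 -37.30681255 415.96775229] [0.47204104 0.12623933 0.78043214]
```

View pics/w1.png

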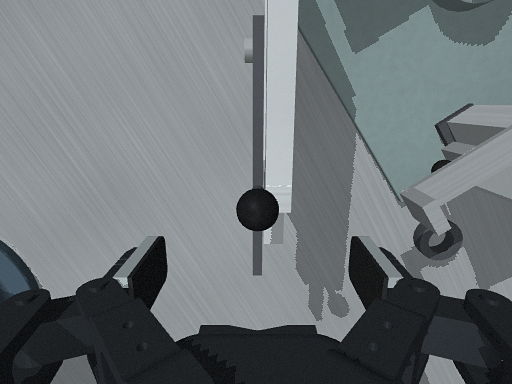

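The wrist view shows the knob at (258,210), centred between the jaws at u≈135 and u≈380, with the bar running straight up the picture. That agrees with the top camera to 2 mm. Next I descend, grip and lift.

```bash
cat >> h.py <<'E'
def obs(env,n=5):
    F=[]
    for _ in range(n):
        s=env.observe();F.append(s["force"]);env.hold(0.02)
    return s,np.mean(F,0)
E
python3 - <<'E'
from h import *
from cell import env,claw
th=.597
s,F0=obs(env);print(F0)
hit=env.move_l(tcp(th,0).tolist(),feed=80,threshold=12);print("hit",hit)
s,F=obs(env);print(F-F0,s["tool_pos"]);F0=F
np.save("F0.npy",F0)
claw.grip(0.0,f_grip=30)
s,F=obs(env);print("grip",s["opening"],F-F0,s["clock"])
for b in np.arange(.05,.26,.05):
    env.move_l(tcp(th,b).tolist(),feed=50)
    s,F=obs(env,2);print(round(b,2),np.round(F-F0,1),s["opening"])
print(s["clock"],s["tool_pos"],tcp(th,.25))
E
```

```text
[0.11093516 0.34889304 0.31146314]
hit False
[-0.38634008 -0.20941871 -0.34482474] [479.28170829 -36.62604965 346.50343691]
grip 0.3040343304599537 [ 0.00576324 -0.58401981  3.10447064] 3.9
0.05 [-1.5 -3.5 -1.2] 0.3077533420268437
0.1 [-1.1 -2.9 -1.1] 0.3065389174579926
0.15 [-1.9 -1.9 -1.8] 0.3030508518913401
0.2 [-0.  -1.3 -2.9] 0.3033538928303376
0.25 [ 0.4 -1.1 -3.9] 0.3024986233326702
5.4 [487.51441723 -21.71752381 370.4030966 ] [487.41480194 -21.90384652 370.26759892]
```

```bash
python3 - <<'E'
from h import *
from cell import env,claw,read_camera
F0=np.load("F0.npy")
for th in np.linspace(.597,.12,10)[1:]:
    hit=env.move_l(tcp(th,.25).tolist(),feed=70,attitude=att(th).tolist(),threshold=14)
    s,F=obs(env,2);f=F-F0
    print(round(th,3),hit,"out %.1f rad %.1f z %.1f"%(f[:2]@gout(th),f[:2]@gdir(th),f[2]),round(s["opening"],3))
    if hit: break
c=read_camera("side");cv2.imwrite("pics/s2.png",cv2.resize(cv2.cvtColor(c["color"],cv2.COLOR_RGB2BGR)[100:300,110:360],(750,600),interpolation=2))
c=read_camera("wrist");cv2.imwrite("pics/w2.png",cv2.cvtColor(c["color"],cv2.COLOR_RGB2BGR))
print(s["clock"])
E
```

```text
0.544 False out -0.7 rad 0.9 z -3.0 0.303
0.491 False out -0.1 rad 1.7 z -2.5 0.304
0.438 False out -0.2 rad 1.5 z -2.1 0.306
0.385 False out 0.1 rad 4.1 z -0.9 0.304
0.332 False out 0.0 rad 4.8 z -0.2 0.309
0.279 False out 0.0 rad 5.5 z 0.7 0.311
0.226 False out 0.0 rad 5.9 z 1.1 0.304
0.173 False out -0.3 rad 5.8 z 1.0 0.305
0.12 False out 0.4 rad 6.4 z 1.2 0.305
8.55
```

View pics/s2.png

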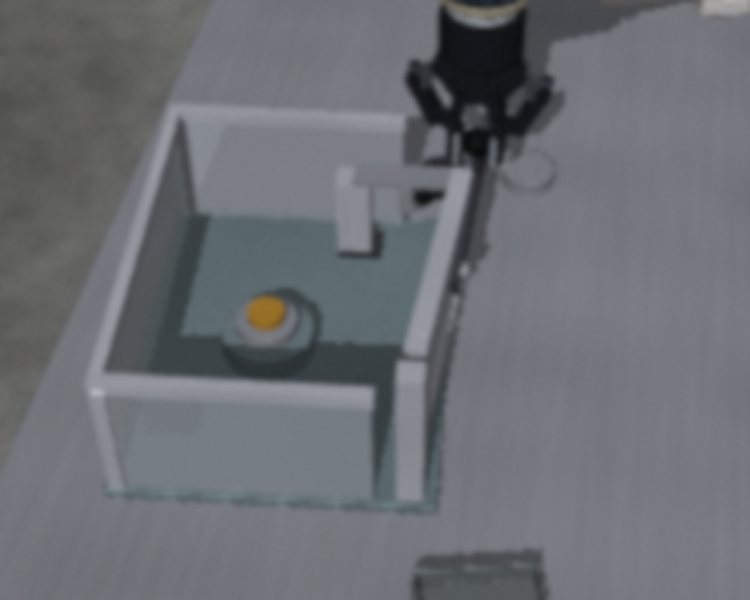

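View pics/w2.png

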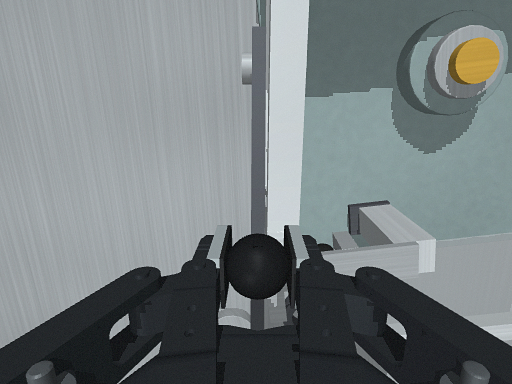

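```bash
python3 - <<'E'
from h import *
from cell import env,claw,read_camera
F0=np.load("F0.npy")
th=.12;base=None;hist=[]
while th>-.07:
    th-= .005 if th>.075 else .0015
    env.move_l(tcp(th,.25).tolist(),feed=20 if th>.075 else 10,attitude=att(th).tolist(),threshold=14)
    s,F=obs(env,4);f=F-F0;o=f[:2]@gout(th);hist.append(o)
    print(round(th,4),"out %.1f rad %.1f z %.1f"%(o,f[:2]@gdir(th),f[2]),"t %.1f"%s["clock"])
    if o>11: break
np.save("th.npy",th)
E
```

```text
0.115 out 0.4 rad 6.6 z 1.3 t 9.0
0.11 out 0.3 rad 5.9 z 1.0 t 9.3
0.105 out 0.5 rad 6.6 z 1.0 t 9.6
0.1 out 0.4 rad 6.6 z 1.2 t 9.9
0.095 out 0.2 rad 6.7 z 1.2 t 10.2
0.09 out 0.3 rad 6.2 z 1.1 t 10.6
0.085 out 0.3 rad 6.4 z 1.5 t 10.9
0.08 out -0.1 rad 6.4 z 1.5 t 11.2
0.075 out 0.5 rad 6.4 z 1.2 t 11.5
0.0735 out 0.1 rad 6.6 z 1.3 t 11.8
0.072 out 0.5 rad 6.4 z 1.5 t 12.1
0.0705 out -0.0 rad 6.6 z 1.2 t 12.5
0.069 out 0.4 rad 6.5 z 1.6 t 12.8
0.0675 out -0.1 rad 7.0 z 1.5 t 13.1
0.066 out 0.1 rad 6.4 z 1.5 t 13.4
0.0645 out 0.4 rad 6.7 z 1.7 t 13.7
0.063 out 0.7 rad 6.1 z 1.1 t 14.0
0.0615 out 0.8 rad 6.4 z 1.3 t 14.4
0.06 out 0.2 rad 6.5 z 1.4 t 14.7
0.0585 out 0.4 rad 6.7 z 1.3 t 15.0
0.057 out 0.1 rad 6.5 z 1.5 t 15.3
0.0555 out 0.4 rad 6.5 z 1.1 t 15.6
0.054 out 0.5 rad 7.0 z 0.8 t 15.9
0.0525 out 0.3 rad 6.7 z 1.2 t 16.3
0.051 out 0.5 rad 6.7 z 1.0 t 16.6
0.0495 out 0.4 rad 6.7 z 0.9 t 16.9
0.048 out 0.4 rad 6.5 z 1.5 t 17.2
0.0465 out 0.4 rad 6.7 z 0.9 t 17.5
0.045 out 0.5 rad 6.4 z 1.4 t 17.8
0.0435 out -0.0 rad 6.9 z 1.9 t 18.2
0.042 out 0.4 rad 6.6 z 1.4 t 18.5
0.0405 out 0.6 rad 6.7 z 1.6 t 18.8
0.039 out 1.5 rad 6.6 z 1.7 t 19.1
0.0375 out 2.3 rad 6.8 z 1.9 t 19.4
0.036 out 3.5 rad 7.3 z 2.0 t 19.7
0.0345 out 4.6 rad 7.6 z 3.0 t 20.1
0.033 out 5.4 rad 7.7 z 2.6 t 20.4
0.0315 out 6.0 rad 7.3 z 2.0 t 20.7
0.03 out 6.5 rad 7.7 z 2.8 t 21.0
0.0285 out 8.2 rad 8.1 z 3.1 t 21.3
0.027 out 8.9 rad 8.2 z 3.3 t 21.6
0.0255 out 9.8 rad 8.6 z 3.6 t 22.0
0.024 out 11.2 rad 8.5 z 3.4 t 22.3
```

```bash
cat > low.py <<'E'
from h import *
from cell import env,claw,read_camera
F0=np.load("F0.npy");th=float(np.load("th.npy"))
def bf(b,n=4):
    s,F=obs(env,n);f=F-F0;r=130+105*np.cos(b)-55*np.sin(b)
    return (f[:2]@gout(th)-.4)*r/285,f[:2]@gdir(th),f[2],s
b=.25
q,rd,fz,s=bf(b)
while q<10.2:
    th-=.001;env.move_l(tcp(th,b).tolist(),feed=10,attitude=att(th).tolist());q,rd,fz,s=bf(b);print("press",round(th,4),round(q,1))
while b>0.001:
    b=max(0,b-.02)
    env.move_l(tcp(th,b).tolist(),feed=30,attitude=att(th).tolist())
    q,rd,fz,s=bf(b,3)
    while q<9.7: th-=.0007;env.move_l(tcp(th,b).tolist(),feed=10,attitude=att(th).tolist());q,rd,fz,s=bf(b,3)
    while q>11.3: th+=.0007;env.move_l(tcp(th,b).tolist(),feed=10,attitude=att(th).tolist());q,rd,fz,s=bf(b,3)
    print("b %.2f th %.4f buf %.1f rad %.1f z %.1f t %.1f"%(b,th,q,rd,fz,s["clock"]))
    if fz>14: print("blocked?");break
np.save("th.npy",th);np.save("b.npy",b)
E
python3 low.py
```

```text
press 0.023 8.4
press 0.022 8.8
press 0.021 9.3
press 0.02 9.6
press 0.019 10.6
b 0.23 th 0.0190 buf 10.4 rad 8.9 z 4.2 t 24.2
b 0.21 th 0.0190 buf 10.8 rad 8.6 z 4.3 t 24.5
b 0.19 th 0.0190 buf 10.6 rad 8.9 z 4.2 t 24.8
b 0.17 th 0.0190 buf 10.7 rad 8.6 z 3.4 t 25.1
b 0.15 th 0.0197 buf 10.5 rad 8.6 z 3.5 t 25.7
b 0.13 th 0.0197 buf 10.9 rad 8.5 z 3.6 t 26.0
b 0.11 th 0.0204 buf 10.9 rad 8.8 z 3.5 t 26.6
b 0.09 th 0.0204 buf 10.9 rad 8.7 z 3.9 t 26.9
b 0.07 th 0.0204 buf 10.4 rad 8.2 z 3.1 t 27.2
b 0.05 th 0.0204 buf 10.3 rad 7.0 z 2.2 t 27.5
b 0.03 th 0.0204 buf 10.1 rad 6.7 z 2.2 t 27.8
b 0.01 th 0.0204 buf 10.0 rad 4.8 z 3.0 t 28.1
b 0.00 th 0.0204 buf 10.9 rad 0.8 z 9.3 t 28.4
```

```bash
python3 - <<'E'
from h import *
from cell import env,claw,read_camera
for n in("top","side","wrist"):
    c=read_camera(n);np.savez(n+"3.npz",**c)
    im=cv2.cvtColor(c["color"],cv2.COLOR_RGB2BGR)
    if n=="side": im=cv2.resize(im[120:220,200:325],(750,600),interpolation=2)
    if n=="top": im=cv2.resize(im[130:230,240:365],(750,600),interpolation=2)
    cv2.imwrite(f"pics/{n}3.png",im)
    P=cloud(c);th=.03
    d=P[...,:2]-H; a=d@gdir(th); o=d@gout(th)
    for lo in range(120,320,20):
        m=(a>lo)&(a<lo+20)&(abs(o-16)<3)&(P[...,2]>100)&(P[...,2]<180)
        if m.sum()>3: print(n,lo,m.sum(),np.round(np.percentile(P[m][:,2],[10,50,90])))
E
```

```text
top 120 27 [151. 152. 154.]
top 140 16 [149. 151. 154.]
top 160 16 [150. 152. 154.]
side 120 14 [140. 149. 151.]
side 140 7 [142. 150. 152.]
side 160 11 [140. 150. 151.]
side 180 12 [136. 150. 153.]
side 200 7 [148. 150. 151.]
side 220 23 [141. 160. 177.]
side 260 8 [112. 135. 147.]
wrist 120 556 [151. 152. 153.]
wrist 140 467 [151. 152. 153.]
wrist 160 439 [151. 152. 153.]
wrist 180 380 [151. 152. 153.]
wrist 200 384 [151. 152. 153.]
wrist 220 353 [151. 153. 168.]
wrist 280 201 [151. 152. 153.]
wrist 300 57 [151. 152. 153.]
```

View pics/side3.png

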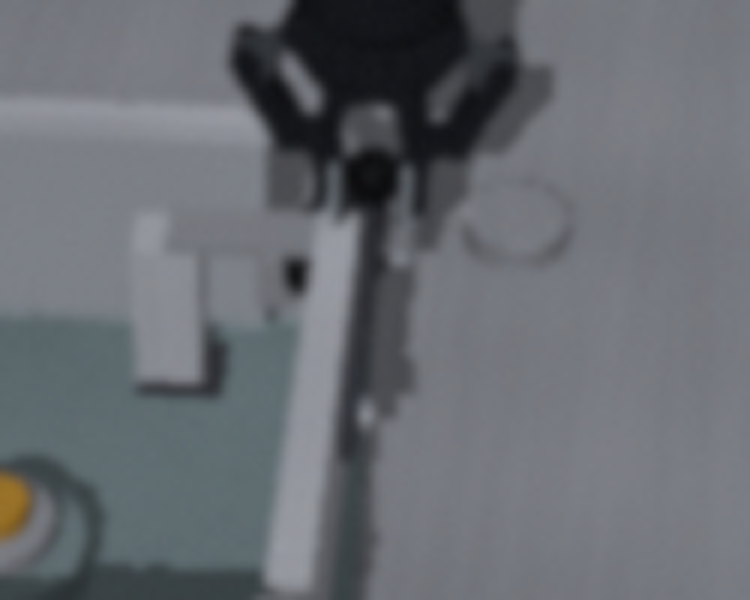

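View pics/top3.png

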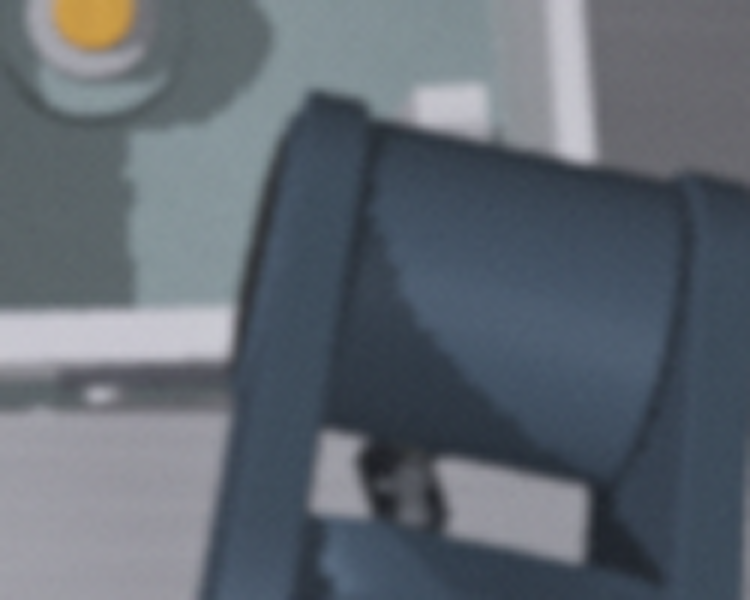

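View pics/wrist3.png

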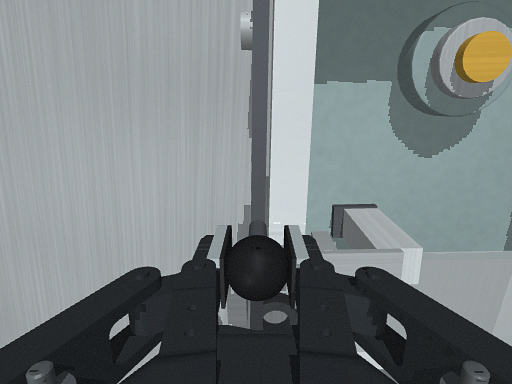

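```bash
python3 - <<'E'
from h import *
from cell import env,claw,read_camera
F0=np.load("F0.npy");th=float(np.load("th.npy"))
for i in range(40):
    th+=.0012
    env.move_l(tcp(th,0,np.array([0,0,.3])).tolist(),feed=10,attitude=att(th).tolist())
    s,F=obs(env,3);f=F-F0;o=f[:2]@gout(th)
    print("%.4f out %.1f rad %.1f z %.1f t %.1f"%(th,o,f[:2]@gdir(th),f[2],s["clock"]))
    if o<1.0: break
np.save("th.npy",th)
E
```

```text
0.0216 out 12.9 rad 1.7 z 7.7 t 28.9
0.0228 out 12.4 rad 1.3 z 7.3 t 29.2
0.0240 out 11.0 rad 2.0 z 6.5 t 29.5
0.0252 out 10.6 rad 1.2 z 6.1 t 29.8
0.0264 out 9.5 rad 1.4 z 6.2 t 30.1
0.0276 out 9.1 rad 1.7 z 5.5 t 30.4
0.0288 out 7.8 rad 1.7 z 5.3 t 30.7
0.0300 out 7.8 rad 1.5 z 4.8 t 31.0
0.0312 out 6.0 rad 1.6 z 3.6 t 31.3
0.0324 out 5.8 rad 1.1 z 3.5 t 31.6
0.0336 out 5.7 rad -0.3 z 4.5 t 31.9
0.0348 out 5.4 rad -1.6 z 4.7 t 32.2
0.0360 out 4.6 rad -2.7 z 5.3 t 32.5
0.0372 out 2.6 rad -5.1 z 4.9 t 32.8
0.0384 out 0.6 rad -5.3 z 3.8 t 33.1
```

```bash
python3 - <<'E'
from h import *
from cell import env,claw,read_camera
th=float(np.load("th.npy"))
claw.grip(1.0)
s,F=obs(env,3);print(s["opening"],F-np.load("F0.npy"))
p=s["tool_pos"].copy()
env.move_l((p+[0,0,110]).tolist(),feed=120)
c=read_camera("wrist");np.savez("w4.npz",**c);cv2.imwrite("pics/w4.png",cv2.cvtColor(c["color"],cv2.COLOR_RGB2BGR))
q=env.observe()["tool_pos"]
env.move_l([420,-230,q[2]],feed=200)
c=read_camera("top");np.savez("top4.npz",**c);cv2.imwrite("pics/top4.png",cv2.resize(cv2.cvtColor(c["color"],cv2.COLOR_RGB2BGR)[130:280,170:370],(800,600),interpolation=2))
P=cloud(c);Z=P[...,2]
for th in(.033,):
    d=P[...,:2]-H;a=d@gdir(th);o=d@gout(th)
    m=(a>20)&(a<235)&(abs(o)<25)&(Z>156)&(Z<167);l=line(P[m]);dd=l[1]*-np.sign(l[1][1]);print("gate angle",YAW-np.pi/2-np.arctan2(dd[1],dd[0]),m.sum())
    m=(Z>194)&(Z<216)&(abs(a-235)<25)&(abs(o-16)<25);print("knob",P[m].mean(0),P[m][:,2].max(),knob(.033,0))
print(env.observe()["clock"])
E
```

```text
0.9977903256857608 [ 0.20465395 -0.18121596 -0.11038782]
gate angle 0.042701873712653216 736
knob [601.25930164 -75.10897495 205.02755742] 211.21041845370792 [604.50272793 -75.01658038 196.        ]
36.2667
```

View pics/top4.png

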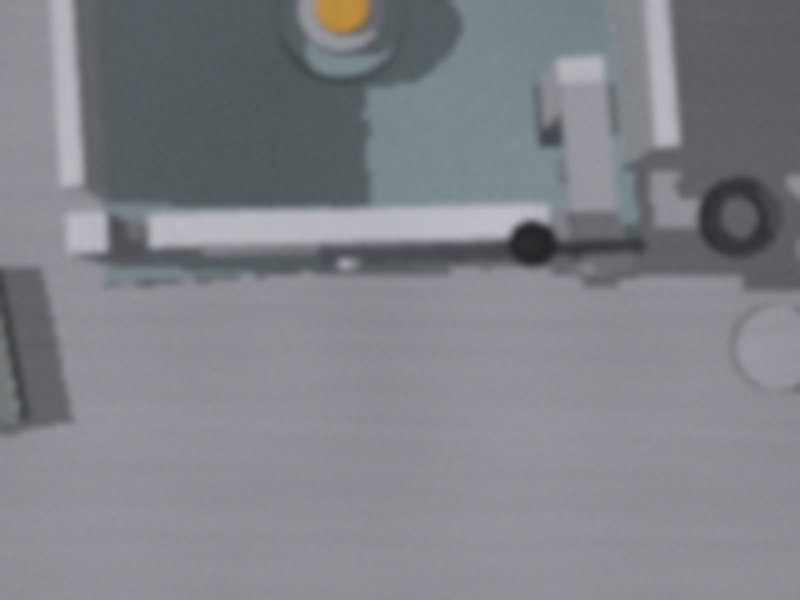

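View pics/w4.png

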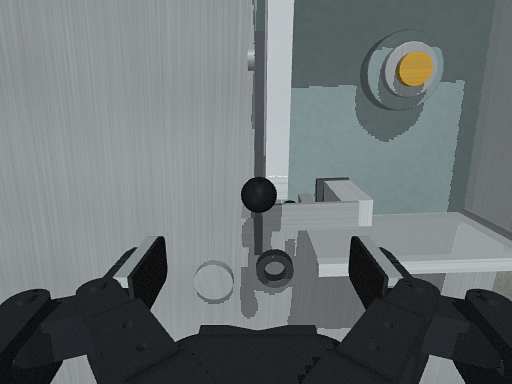

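```bash
python3 - <<'E'
from h import *
for n in("w4.npz","top4.npz"):
    c=load(n);P=cloud(c);d=P[...,:2]-H;th=.04;a=d@gdir(th);o=d@gout(th)
    for lo in range(-10,44,3):
        m=(a>275)&(a<297)&(o>=lo)&(o<lo+3)&(P[...,2]<400)
        if m.sum(): 
            rgb=c["color"][m].mean(0).round();print(n,lo,m.sum(),np.round(np.median(P[m][:,2])),rgb)
    for A in(150,200,260,300):
        m=(abs(a-A)<8)&(abs(o-17)<4)&(P[...,2]>140)&(P[...,2]<175);print("bar top z at",A,np.median(P[m][:,2]) if m.any() else None)
E
python3 - <<'E'
import cv2
i=cv2.imread("pics/w4.png")[160:310,200:350];cv2.imwrite("pics/w4z.png",cv2.resize(i,(600,600),interpolation=2))
E
```

```text
w4.npz -10 45 116.0 [102. 106. 107.]
w4.npz -7 46 116.0 [102. 106. 108.]
w4.npz -4 58 116.0 [102. 106. 108.]
w4.npz -1 56 116.0 [102. 106. 108.]
w4.npz 2 56 116.0 [102. 106. 108.]
w4.npz 5 45 116.0 [103. 107. 109.]
w4.npz 8 43 117.0 [87. 90. 92.]
w4.npz 11 63 152.0 [51. 53. 57.]
w4.npz 14 64 152.0 [51. 54. 58.]
w4.npz 17 64 152.0 [69. 72. 74.]
w4.npz 20 63 152.0 [104. 109. 111.]
w4.npz 23 70 152.0 [104. 109. 110.]
w4.npz 26 75 152.0 [106. 110. 112.]
w4.npz 29 33 152.0 [122. 127. 129.]
w4.npz 32 2 0.0 [120. 126. 128.]
w4.npz 35 9 0.0 [140. 145. 148.]
w4.npz 38 22 -0.0 [146. 152. 154.]
w4.npz 41 28 -0.0 [146. 151. 154.]
bar top z at 150 151.95232373633542
bar top z at 200 152.06273399650425
bar top z at 260 152.0799876353262
bar top z at 300 152.0377472333377
top4.npz -10 9 115.0 [136. 136. 143.]
top4.npz -7 9 116.0 [116. 116. 122.]
top4.npz -4 9 117.0 [106. 106. 111.]
top4.npz -1 11 115.0 [104. 105. 110.]
top4.npz 2 14 117.0 [104. 105. 110.]
top4.npz 5 11 115.0 [103. 103. 109.]
top4.npz 8 9 116.0 [92. 92. 97.]
top4.npz 14 17 150.0 [70. 71. 76.]
top4.npz 17 20 151.0 [73. 73. 79.]
top4.npz 20 15 145.0 [92. 92. 98.]
top4.npz 23 15 150.0 [103. 103. 109.]
top4.npz 26 17 150.0 [112. 112. 119.]
top4.npz 29 23 150.0 [116. 116. 122.]
top4.npz 32 15 4.0 [125. 125. 131.]
top4.npz 35 7 0.0 [142. 142. 149.]
top4.npz 38 8 -0.0 [141. 142. 148.]
top4.npz 41 7 2.0 [142. 141. 149.]
bar top z at 150 152.06089631572297
bar top z at 200 151.87278014720047
bar top z at 260 151.53836743392887
bar top z at 300 150.66165232806586
```

View pics/w4z.png

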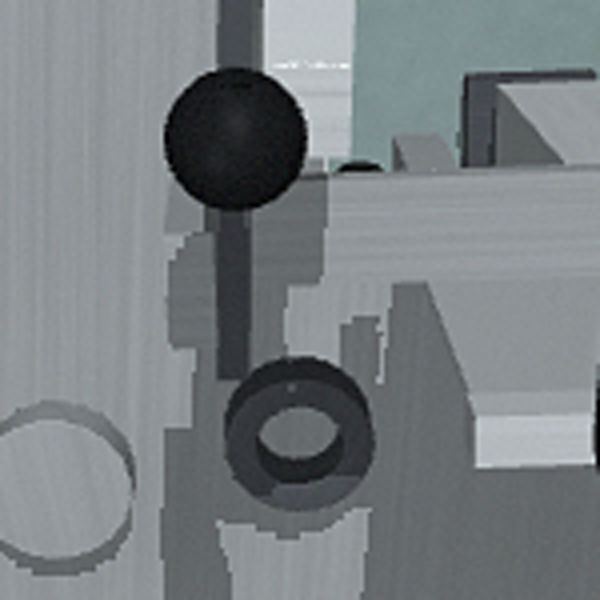

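The bar is level, with its top at 152 mm along its whole length. It touches the lip directly: dark bar at 11–19 mm outside the gate's mid-plane, lip at 20–31 mm. The gate reads about 0.04 rad and the bystanders look untouched, so I hand in.

```bash
python3 - <<'E'
from cell import env
env.hand_in(); print(env.observe()["clock"])
E
```

```text
the job is handed in; nothing more can be done
the job is handed in; nothing more can be done
```

The gate is shut and latched, and I handed the job in at about 36 s of the 59 s allowed. No verdict was reported.

**What I did:**
- I found the hinge, gate and knob from the top camera's depth picture. The wrist camera agreed to about 2 mm.
- I gripped the knob across the gate and lifted the bar to about 0.25 rad. I then swung the gate from about 0.60 rad until I felt the buffer at about 0.04 rad.
- I pressed to about 10.5 N at the buffer and lowered the bar while holding about 10–11 N. I then eased off until the bar bore on the lip, let go and moved clear.

**Last checks:**
- **Bar:** its top is level at 152 mm along its length, so it is fully down. It stands directly inside the lip.
- **Gate:** after letting go it read about 0.04 rad in the pictures.
- **Force on the post:** I estimated it from the wrist force, since it can't be read directly. It peaked at about 11 N against the 16 N limit.
- **Loose things:** the ring gauge and test block look unmoved, and so does the part of the tray in view. I judged this by eye and didn't measure it.

**Disagreements:**
- The top camera put the bar's tip about 1 mm lower than the wrist camera did.
- The top camera put the knob 3 mm further out than I had assumed, because I compared it with a gate angle of 0.033 rad instead of about 0.043.
- A sideways force of 6–9 N along the gate showed up during the swing and pressing, probably from a small error in my hinge position.

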